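Make up two metalworker's kits at the bench

ROBOT

A 7-joint arm with a two-finger parallel gripper is mounted at the origin on the work surface. World frame = base frame: x ahead of the robot, y to its left, z up, the work surface at z = 0. Lengths are in m, angles in rad, forces in N, time in s.
With the tool pointing down it reaches from about 0.425 to 1.025 m from the base axis. Payload 9.4 kg.
Tool frame: the origin (TCP) lies at the centre of the arm's flange, where the gripper is bolted on; the fingertips stand 173 mm ahead of it and the grasp point (between the pads) lies 155 mm ahead of it; z points along the fingers, y is the line along which they close (so a half turn about z gives the same grasp; the last joint's range is limited). The gripper opens to 85 mm and grips with 20 to 120 N. Pads are 22 mm wide; open, the fingers measure 114 mm over their backs; the gripper's body (76 mm by 85 mm) begins 54 mm behind the grasp point. The pads swing forward as they close: fully open they stand 13 mm farther back than shut.
Start: joints at [1.055, 0.599, -0.003, 1.599, 0.002, 0.943, -0.08], TCP at [0.308, -0.656, 0.405] pointing down, gripper open.
Joint ranges: [-2.57, 2.57], [-0.35, 1.97], [-1.29, 1.29], [0.11, 2.56], [-1.05, 4.19], [0.11, 1.86], [-2.63, 2.63]. Speed limits (rad/s): [2.22, 2.22, 3.01, 3.01, 3.14, 3.14, 3.14].

INTERFACE

Orientations are given as a unit quaternion [x, y, z, w].
In Python, from station import status, grab_frame, calibration, workorder, spot_in, cut_out gives the robot as it stands.
- The arm moves only by the tool step_arm, never from a script. Its argument "motion" is a list of rows, each a list of 5 numbers: the opening, from 0 (shut) to 1 (fully open), then the shift along the tool's x, y, z in cm, then the turn about the tool's z in degrees. In form: [[gripper, tx, ty, tz, turn], ...]. A call has 1 to 20 rows; each row is the pose to reach, as a shift and turn from the pose commanded when the call began, along the tool's axes at that moment; what a row does not reach only later rows make up. A row lasts 1/12 s, in which the tool goes at most 41.7 mm and 7.16 degrees, less where a joint would pass 70% of its speed; a pose out of reach is approached as far as the arm can. A call with a gripper value outside its range is refused whole. The fingers move at their own pace and stop on an object; the grip force is fixed at half the most. Time passes only in rows, so rows that repeat a pose let the fingers close. It gives the time, the measured TCP pose, the force, the opening and the grip force at its end, in the units of the state.
- status.get_state(): the state, without advancing time (a new reading comes with each control period).
- grab_frame(name): name is "scene" or "top"; returns the picture (400x640x3 uint8, red, green, blue); there is no depth.
- calibration(name): a dict with "vertical_fov" (degrees; the focal length in pixels is half the picture's height over the tangent of half this angle, whatever the lens; pixels are square), "cx", "cy" (the principal point, pixels), "dist" ([k1, k2, p1, p2, k3] as OpenCV has them; the pictures are not rectified), "rvec" (rotation vector, rad) and "tvec" (3), from world to camera coordinates, as OpenCV has them. Camera axes: x right, y down, z forward; pixel columns grow to the right and rows downward; lengths in m; the calibration is good to about 2 mm. A picture is of the moment at which its call begins. calibration takes no time and is no camera call.
- workorder.job_done(): hands the job in; it is judged then, once.
Trained networks look in the newest picture that a camera, given by its name, has taken for a name from the list of things; names that differ only in an ending like _2 or _b are one class to them, and where a whole thing is asked for, a point or a joint stands for the part that bears it (a point fixed in the world has none). Each returns a list of dicts, best first, with "confidence" (0 to 1); they miss things now and then, are a little off and sometimes report something else, mostly with a low value. They report only what shows in the picture. A call takes as long as a camera call. They do not tell look-alikes from the thing itself.
- spot_in(camera, target): "bbox" ([left, top, width, height] as shares, 0 to 1, of the picture: columns of its width, rows of its height, round what is visible of it).
- cut_out(camera, target): "pixels" (400x640 bool, what is visible of it) and "bbox" ([left, top, width, height] as shares, 0 to 1, of the picture: columns of its width, rows of its height, round what is visible of it).
The state is a dict: "clock": time; "qpos": joint angles; "qd": joint speeds; "tau": joint torques, N m; "ee_pos": TCP position; "tool_rot": TCP orientation; "force": force on the tool from outside, world axes, zero at the start; "ft_torque": the same for the moment, N m; "opening": finger opening in m; "finger_force": force on a finger pad.
Only numpy, scipy, OpenCV 4.12 (cv2) and the standard library are available. Lean on these libraries where they do the work, as an engineer would, in place of code of your own. Each camera call takes 0.05 s, during which the arm holds its last target. There are 200 camera calls.

TASK

Make up the two kits. The clamping kit goes in the plain metal tray: the flat strap with two holes lying flat, the hex bolt standing on its head, and the smaller of the two square blocks with its dimple up, each resting on the tray's floor. The forming kit goes in the wooden tray with the tube: set the larger block on its floor, dimple up, and feed the square bar endwise through the tube until at least two centimetres of it show at both ends.

Things in the scene. Friction and masses are not known exactly. Their poses are not given: they have to be found in the camera images.
- strap_mid (a point): Clamp strap: flat bright steel bar 100 x 30 x 8 mm with a 13 mm hole near each end, lying flat on the bench. The point is its centre, 4 mm above its underside; x along its length, z up. 170 g.
- bolt_mid (a point): Dark steel hex bolt standing on its head, shank up: head 33 mm across corners and 12 mm high, round shank 18 mm diameter and 45 mm long above it, 57 mm high in all. The point is on the axis half-way up, 28.5 mm above the underside of the head; z points up the shank. 150 g.
- big_block_mid (a point): Larger steel doming block, 46 x 46 mm and 36 mm high, with a dark round dimple on top. The point is its centre, 18 mm above its underside; x and y square to its sides, z up. 500 g.
- small_block_mid (a point): Smaller steel doming block, 28 x 28 mm and 28 mm high, with a dark round dimple on top. The point is its centre, 14 mm above its underside; x and y square to its sides, z up. 160 g.
- bar_mid (a point): Plain straight square steel bar 170 mm long, 10 x 10 mm section, no holes, same at both ends, lying on the bench. The point is its centre (5 mm above the bench); x along its length, z up. 130 g. (The darker, shorter 8 mm chisels with a flat tip lying about are not it.)
- plain_tray: Clamping-kit tray: fixed open rectangular aluminium tray, 190 mm along its x, 160 mm along its y, 20 mm high; walls and floor 4 mm thick (inside 182 x 152 mm, floor 4 mm above the bench). Origin at the centre of its underside, z up. It has no tube.
- tube_tray: Fixed square plywood tray 120 x 120 x 22 mm, walls and floor 5 mm; origin at the centre of its underside, z up. A foot on its +x side carries a level steel guide tube lying along the tray's y, its middle 85 mm from the origin along +x, 50 mm above the bench. Tube 50 mm long, bore 20, outside 25 mm; both ends open, flared to 31 mm bore, 36 outside, over the last 10 mm. Feed from either end.
Things that resemble listed ones, but are neither listed nor needed, are in the scene too. Leave any purple or turquoise look-alike of the part that bears bar_mid alone.

How it is judged:
By the outcome, as a careful person would: the job done as asked, in the order asked, and still so for the second after the job is handed in, with the robot touching nothing.
It also fails if it takes over 128 s, if anything falls off the work surface, if the arm or the gripper's body presses on something with over 40 N, if the wrist force passes 120 N, or if a joint passes its speed limit or range.

## Working session

There is one attempt and no reset: what is moved stays moved. The work goes in short steps, Python scripts to look and compute and a tool call to move; the robot and the scene stay as the last step left them, time stands still between calls to the robot, and variables do not carry over. Pictures are saved under pics/ and viewed, at most 14 in all, crops included, and the job is handed in when it is done.

Besides the shell and the picture viewer there is one more tool, called after "Emit:" as name([rows], argument=value, ...), one row to a line, values as JSON. step_arm: Moves the arm, as the interface text tells. Its arguments: {"type":"object","properties":{"motion":{"type":"array","items":{"type":"array","items":{"type":"number"}}}},"required":["motion"]}

```bash
mkdir -p pics; ls
cat > h.py <<'E'
import numpy as np, cv2
from station import status, grab_frame, calibration, workorder, spot_in, cut_out
def cam(n):
    c=calibration(n); f=200/np.tan(np.radians(c["vertical_fov"])/2)
    K=np.array([[f,0,c["cx"]],[0,f,c["cy"]],[0,0,1.]])
    return K,np.array(c["dist"],float),np.array(c["rvec"],float),np.array(c["tvec"],float)
def toworld(n,px,z):
    K,d,r,t=cam(n); px=np.array(px,float).reshape(-1,1,2)
    u=cv2.undistortPoints(px,K,d).reshape(-1,2); R=cv2.Rodrigues(r)[0]
    C=-R.T@t; D=np.c_[u,np.ones(len(u))]@R
    return C+D*((z-C[2])/D[:,2])[:,None]
def topx(n,P):
    K,d,r,t=cam(n); return cv2.projectPoints(np.array(P,float).reshape(-1,1,3),r,t,K,d)[0].reshape(-1,2)
def save(n,name,crop=None,k=1):
    im=grab_frame(n)[:,:,::-1]
    if crop: a,b,c,e=crop; im=im[b:e,a:c]
    cv2.imwrite(f"pics/{name}.png",cv2.resize(im,None,fx=k,fy=k,interpolation=cv2.INTER_CUBIC));
E
python3 - <<'E'
from h import *
save("scene","s0");save("top","t0")
for n in("scene","top"):
    K,d,r,t=cam(n); R=cv2.Rodrigues(r)[0]; print(n,K[0,0],-R.T@t,R[2],d)
    for o in "strap_mid bolt_mid big_block_mid small_block_mid bar_mid plain_tray tube_tray".split():
        print(o,[(round(q["confidence"],2),[int(v*s) for v,s in zip(q["bbox"],(640,400,640,400))]) for q in spot_in(n,o)])
print(status.get_state())
E
```

```text
pics
scene 407.56820403307756 [ 1.05398136 -0.49179385  0.67739547] [-0.56039182  0.54272744 -0.62562604] [-0.0394682  0.         0.         0.         0.       ]
strap_mid [(0.55, [280, 204, 39, 21])]
bolt_mid [(0.58, [337, 194, 13, 28]), (0.39, [283, 237, 23, 31])]
big_block_mid [(0.97, [283, 238, 24, 30])]
small_block_mid [(0.78, [324, 223, 11, 17])]
bar_mid [(0.84, [349, 234, 48, 42]), (0.83, [455, 181, 58, 29])]
plain_tray [(0.78, [353, 148, 85, 52])]
tube_tray [(0.71, [163, 262, 99, 95])]
top 418.4350870628998 [0.35742069 0.07133414 1.12194752] [ 0.14953338 -0.00436184 -0.98874706] [-0.08928974  0.          0.          0.          0.        ]
strap_mid [(0.69, [316, 219, 38, 20])]
bolt_mid [(0.41, [298, 190, 15, 11])]
big_block_mid [(0.55, [362, 183, 23, 19])]
small_block_mid [(0.51, [330, 183, 10, 13])]
bar_mid [(0.64, [183, 99, 10, 52]), (0.61, [297, 143, 60, 7]), (0.54, [208, 273, 45, 46]), (0.47, [298, 192, 12, 10])]
plain_tray [(0.67, [177, 165, 78, 82])]
tube_tray [(0.65, [428, 165, 48, 64])]
{'clock': 0.8, 'qpos': array([ 1.05531159,  0.59927395, -0.00249411,  1.59940568,  0.00177001,
        0.942914  , -0.07980373]), 'qd': array([-0.00038611, -0.00050976,  0.00041471, -0.00128305,  0.00032994,
        0.00044216, -0.00172155]), 'tau': array([-8.18735462e-04, -7.76111054e+01,  1.56388287e+00, -2.58367914e+01,
        1.25156579e-02,  1.98990267e-03, -3.23953464e-05]), 'ee_pos': array([ 0.30800618, -0.65631195,  0.40469161]), 'tool_rot': array([ 9.76030358e-01,  2.17634417e-01, -1.20711351e-05,  4.34726150e-06]), 'force': array([-0.98827508, -0.12132085, -0.28238627]), 'ft_torque': array([-0.03445967,  0.02720027,  0.03702907]), 'finger_force': 0.0, 'opening': 0.08523565441437361}
```

View pics/s0.png

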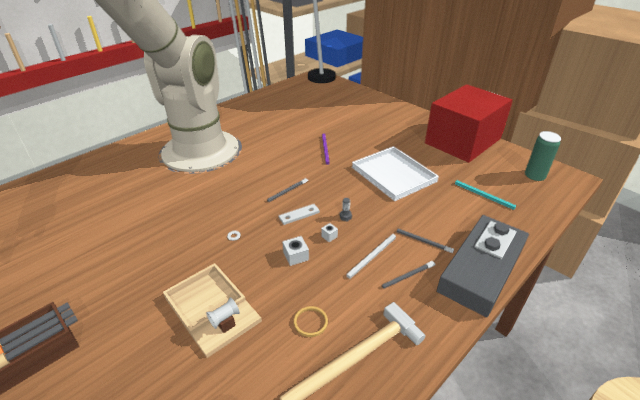

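View pics/t0.png

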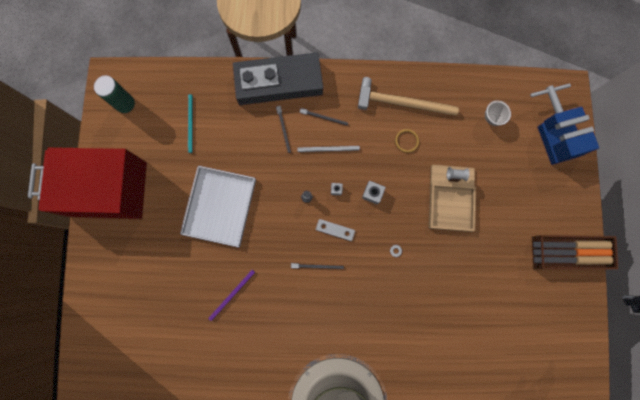

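The scene picture shows the plain tray (395,172), the wooden tube tray (212,307), strap (299,214), bolt (345,208), small block (329,232) and big block (295,251). Several things could be the bar:
- The bright plain bar at scene (372,255), top (328,149). It fits: bright, square, no flat tip.
- The dark chisels at scene (288,189), (425,240) and (409,274). They are dark and tipped.
- The purple bar at (325,148) and the turquoise bar at (485,194), which are the forbidden look-alikes.

Next I fit the poses and confirm them in a crop.

```bash
cat > fit.py <<'E'
from h import *
from scipy.optimize import minimize
def box(a,b,z0,z1,cx=0,cy=0): return np.array([[cx+i*a/2,cy+j*b/2,z] for i in(-1,1) for j in(-1,1) for z in(z0,z1)])
def cyl(r,z0,z1,n=24): return np.array([[r*np.cos(t),r*np.sin(t),z] for t in np.arange(n)*2*np.pi/n for z in(z0,z1)])
def tubep(r,y0,y1): return np.array([[.085+r*np.cos(t),y,.05+r*np.sin(t)] for t in np.arange(16)*np.pi/8 for y in(y0,y1)])
hexh=np.array([[.0165*np.cos(t),.0165*np.sin(t),z] for t in np.arange(6)*np.pi/3 for z in(0,.012)])
S={"strap_mid":[box(.1,.03,0,.008)],"bolt_mid":[hexh,cyl(.009,0,.057)],"big_block_mid":[box(.046,.046,0,.036)],
"small_block_mid":[box(.028,.028,0,.028)],"bar_mid":[box(.17,.01,0,.01)],"plain_tray":[box(.19,.16,0,.02)],
"tube_tray":[box(.12,.12,0,.022),tubep(.0125,-.025,.025),tubep(.018,-.025,-.015),tubep(.018,.015,.025)]}
U=4
def render(n,o,p,z=0):
    m=np.zeros((400*U,640*U),np.uint8); c,s=np.cos(p[2]),np.sin(p[2])
    for P in S[o]:
        W=np.c_[p[0]+c*P[:,0]-s*P[:,1],p[1]+s*P[:,0]+c*P[:,1],P[:,2]+z]
        q=(topx(n,W)+.5)*U
        cv2.fillConvexPoly(m,cv2.convexHull(q.astype(np.float32)).round().astype(np.int32),1)
    return m
def iou(n,o,p,M,z=0):
    a=render(n,o,p,z)>0; return (a&M).sum()/(a|M).sum()
def fit(o,masks,p0,z=0):
    best=None
    for dy in ([0,.4,-.4] if o!="bolt_mid" else [0]):
        r=minimize(lambda p:-sum(iou(n,o,p,M,z) for n,M in masks.items()),np.array(p0)+[0,0,dy],method="Nelder-Mead",options=dict(initial_simplex=np.array(p0)+[0,0,dy]+np.array([[0,0,0],[.01,0,0],[0,.01,0],[0,0,.15]]),maxiter=90,xatol=2e-4,fatol=1e-4))
        if best is None or r.fun<best.fun: best=r
    return best
def up(m): return cv2.resize(m.astype(np.uint8),None,fx=U,fy=U,interpolation=cv2.INTER_NEAREST)>0
E
cat > run1.py <<'E'
from fit import *
import pickle
near={"strap_mid":((299,214),(335,230)),"bolt_mid":((345,208),(307,197)),"big_block_mid":((295,251),(374,192)),"small_block_mid":((329,232),(337,188)),
"bar_mid":((372,255),(328,149)),"plain_tray":((395,172),(218,206)),"tube_tray":((212,307),(453,198))}
yaw={"bar_mid":1.57,"strap_mid":1.3,"plain_tray":1.4}
im={n:grab_frame(n).copy() for n in("scene","top")}
res={};mk={}
for o,(a,b) in near.items():
    mk[o]={}
    for n,c in zip(("scene","top"),(a,b)):
        L=cut_out(n,o)
        L=[q for q in L if np.hypot(*(np.argwhere(q["pixels"]).mean(0)[::-1]-c))<14]
        if L: mk[o][n]=L[0]["pixels"]
        else: print("miss",o,n)
    p=toworld("top",[b],.01)[0]
    M={n:up(m) for n,m in mk[o].items()}
    r=fit(o,M,[p[0],p[1],yaw.get(o,0)]); res[o]=r.x
    print(o,r.x.round(4),np.degrees(r.x[2]).round(1),[round(iou(n,o,r.x,m),3) for n,m in M.items()],[fit(o,{n:m},r.x).x.round(4) for n,m in M.items()])
pickle.dump((res,mk,im),open("r.pkl","wb"))
for n,(x0,y0,x1,y1),k in(("scene",(150,130,450,355),U),("top",(170,110,490,260),U)):
    I=cv2.resize(im[n][:,:,::-1],None,fx=U,fy=U,interpolation=cv2.INTER_CUBIC)
    for o,p in res.items():
        cs,_=cv2.findContours(render(n,o,p),cv2.RETR_EXTERNAL,cv2.CHAIN_APPROX_NONE); cv2.drawContours(I,cs,-1,(0,0,255),1)
    I=I[y0*U:y1*U,x0*U:x1*U]; f=min(800/I.shape[1],600/I.shape[0]); cv2.imwrite(f"pics/f_{n}.png",cv2.resize(I,None,fx=f,fy=f,interpolation=cv2.INTER_AREA))
E
time python3 run1.py
```

```text
miss strap_mid scene
strap_mid [0.4555 0.0146 1.2688] 72.7 [np.float64(0.745)] [array([0.456 , 0.0155, 1.2819])]
bolt_mid [0.5382 0.0928 0.1159] 6.6 [np.float64(0.85), np.float64(0.723)] [array([0.537 , 0.0931, 0.2809]), array([0.5415, 0.0938, 0.1235])]
big_block_mid [ 0.5552 -0.0859 -0.3703] -21.2 [np.float64(0.874), np.float64(0.924)] [array([ 0.5524, -0.087 , -0.4148]), array([ 0.5564, -0.0852, -0.3803])]
small_block_mid [0.5621 0.0137 0.0146] 0.8 [np.float64(0.867), np.float64(0.804)] [array([ 0.5598,  0.0137, -0.143 ]), array([0.5644, 0.0137, 0.0605])]
bar_mid [0.6773 0.0376 1.6058] 92.0 [np.float64(0.661), np.float64(0.79)] [array([0.6744, 0.035 , 1.6163]), array([0.6788, 0.0386, 1.6228])]
miss plain_tray scene
plain_tray [0.5114 0.3287 1.5999] 91.7 [np.float64(0.762)] [array([0.5114, 0.3287, 1.5999])]Traceback (most recent call last):
  File "run1.py", line 18, in <module>
    print(o,r.x.round(4),np.degrees(r.x[2]).round(1),[round(iou(n,o,r.x,m),3) for n,m in M.items()],[fit(o,{n:m},r.x).x.round(4) for n,m in M.items()])
                                                       
[... 1094 characters left out ...]
l_simplex=np.array(p0)+[0,0,dy]+np.array([[0,0,0],[.01,0,0],[0,.01,0],[0,0,.15]]),maxiter=90,xatol=2e-4,fatol=1e-4))
                             ~~~^^^^^^^^^^^
  File "fit.py", line 19, in iou
    a=render(n,o,p,z)>0; return (a&M).sum()/(a|M).sum()
      ~~~~~~^^^^^^^^^
  File "fit.py", line 15, in render
    q=(topx(n,W)+.5)*U
       ~~~~^^^^^
  File "h.py", line 13, in topx
    K,d,r,t=cam(n); return cv2.projectPoints(np.array(P,float).reshape(-1,1,3),r,t,K,d)[0].reshape(-1,2)
            ~~~^^^
  File "h.py", line 4, in cam
    c=calibration(n); f=200/np.tan(np.radians(c["vertical_fov"])/2)
ValueError: time passes only in moves, steps and waits

real	0m25.175s
user	0m19.235s
sys	0m1.292s
```

```bash
sed -i 's/^def cam(n):/import functools\n@functools.lru_cache(None)\ndef cam(n):/' h.py
sed -i 's/^    print(o,r.x.*/    print(o,r.x.round(4),np.degrees(r.x[2]).round(1),[round(iou(n,o,r.x,m),3) for n,m in M.items()])/' run1.py
sed -i 's/<14\]/<25]/; s/"plain_tray":1.4}/"plain_tray":1.4+0.0}/' run1.py
time python3 run1.py
```

```text
strap_mid [0.453  0.0157 1.2732] 72.9 [np.float64(0.879), np.float64(0.84)]
bolt_mid [0.5392 0.0933 0.0924] 5.3 [np.float64(0.832), np.float64(0.782)]
miss big_block_mid scene
big_block_mid [ 0.5568 -0.0846 -0.3852] -22.1 [np.float64(0.896)]
small_block_mid [0.5621 0.0137 0.0109] 0.6 [np.float64(0.757), np.float64(0.908)]
bar_mid [0.6763 0.0356 1.6272] 93.2 [np.float64(0.797), np.float64(0.625)]
plain_tray [0.5108 0.3305 1.1793] 67.6 [np.float64(0.781), np.float64(0.758)]
tube_tray [ 0.5226 -0.3027 -0.0565] -3.2 [np.float64(0.711), np.float64(0.802)]
real	0m11.945s
user	0m10.010s
sys	0m0.123s
```

View pics/f_scene.png

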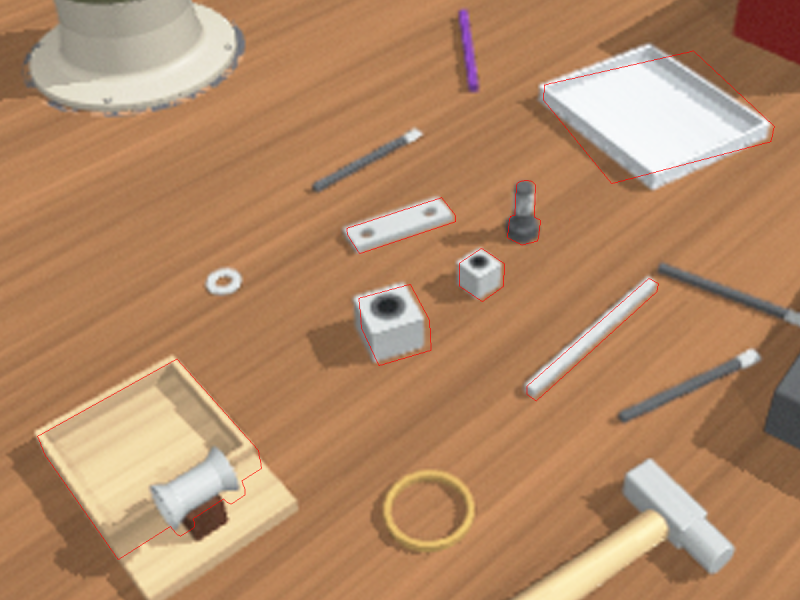

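View pics/f_top.png

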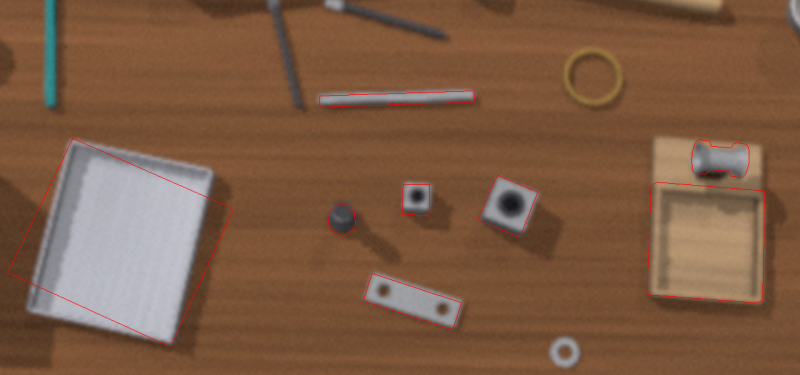

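The crop confirms the bar: plain, bright, square ends, at scene crop (592,338). The big block (392,325), small block (480,274), bolt (524,212) and strap (400,225) match their fits. The plain tray's yaw is wrong, and the tube tray needs its foot in the model. I'll refine on image edges.

```bash
cat > run2.py <<'E'
from fit import *
import pickle
res,mk,im=pickle.load(open("r.pkl","rb"))
S["tube_tray"]=[box(.12,.12,0,.022),box(.055,.12,0,.008,.0875)]
res["plain_tray"]=np.array([.513,.329,-.22])
G={}
for n in im:
    g=cv2.resize(im[n],None,fx=U,fy=U,interpolation=cv2.INTER_CUBIC).astype(np.float32); g=cv2.GaussianBlur(g,(0,0),3)
    G[n]=np.sqrt(sum(cv2.Sobel(g[...,c],cv2.CV_32F,1,0)**2+cv2.Sobel(g[...,c],cv2.CV_32F,0,1)**2 for c in range(3)))
def score(p,o,cams):
    s=0
    for n in cams:
        cs,_=cv2.findContours(render(n,o,p),cv2.RETR_EXTERNAL,cv2.CHAIN_APPROX_NONE); c=np.vstack(cs)[:,0]
        s+=np.minimum(G[n][c[:,1],c[:,0]],60).mean()
    return -s
out={}
for o,p in res.items():
    row=[]
    for cams in(("scene","top"),("scene",),("top",)):
        best=None
        for st in((.006,.006,.08),(-.004,.004,-.05)):
            r=minimize(score,p,args=(o,cams),method="Nelder-Mead",options=dict(initial_simplex=p+np.vstack([np.zeros(3),np.diag(st)]),maxiter=120,xatol=1e-4,fatol=1e-3))
            if best is None or r.fun<best.fun: best=r
        row.append(best.x.round(4))
    out[o]=row[0]; print(o,*row)
pickle.dump(out,open("p.pkl","wb"))
for n,(x0,y0,x1,y1) in(("scene",(150,130,450,355)),("top",(170,110,490,260))):
    I=cv2.resize(im[n][:,:,::-1],None,fx=U,fy=U,interpolation=cv2.INTER_CUBIC)
    for o,p in out.items():
        cs,_=cv2.findContours(render(n,o,p),cv2.RETR_EXTERNAL,cv2.CHAIN_APPROX_NONE); cv2.drawContours(I,cs,-1,(0,0,255),1)
    p=out["tube_tray"]; c,s=np.cos(p[2]),np.sin(p[2])
    for P in(tubep(.018,-.025,-.0249),tubep(.018,.0249,.025),np.array([[.085,-.025,.05],[.085,.025,.05]])):
        for q in topx(n,np.c_[p[0]+c*P[:,0]-s*P[:,1],p[1]+s*P[:,0]+c*P[:,1],P[:,2]]): cv2.circle(I,tuple(((q+.5)*U).astype(int).tolist()),2,(0,255,0),-1)
    I=I[y0*U:y1*U,x0*U:x1*U]; f=min(800/I.shape[1],600/I.shape[0]); cv2.imwrite(f"pics/g_{n}.png",cv2.resize(I,None,fx=f,fy=f,interpolation=cv2.INTER_AREA))
a=cv2.imread("pics/g_scene.png");b=cv2.imread("pics/g_top.png")
cv2.imwrite("pics/g.png",np.vstack([cv2.resize(a[:, :],(800,600))[0:600,:],b])[:, :] if 0 else np.vstack([cv2.resize(a,(500,375)),cv2.resize(b,(500,234))[:225]]))
E
python3 run2.py
```

```text
strap_mid [0.4528 0.0141 1.2941] [0.4464 0.0161 1.288 ] [0.4543 0.0152 1.2884]
bolt_mid [0.539  0.0917 0.0702] [0.5373 0.0925 0.1611] [0.5414 0.093  0.3038]
big_block_mid [ 0.5526 -0.087  -0.3878] [ 0.5504 -0.0856 -0.3663] [ 0.5577 -0.087  -0.3296]
small_block_mid [0.5596 0.0132 0.0728] [0.5591 0.0139 0.0491] [ 0.5662  0.0131 -0.0451]
bar_mid [0.676  0.0361 1.6133] [0.6713 0.038  1.6317] [0.6786 0.0365 1.6248]
plain_tray [ 0.5106  0.3315 -0.1995] [ 0.5056  0.3295 -0.1976] [ 0.5129  0.3306 -0.1925]
tube_tray [ 0.5179 -0.303  -0.0537] [ 0.5167 -0.3019 -0.0616] [ 0.5223 -0.3052 -0.0574]
```

View pics/g_scene.png

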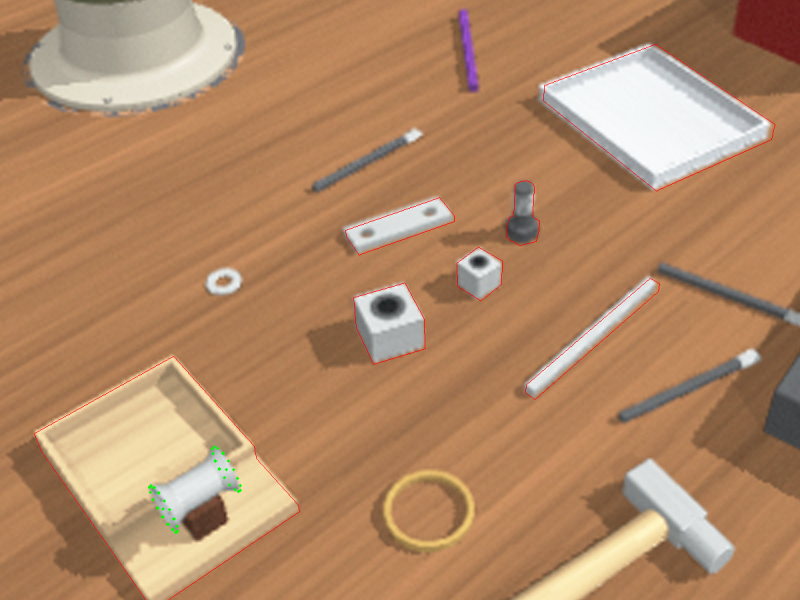

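View pics/g_top.png

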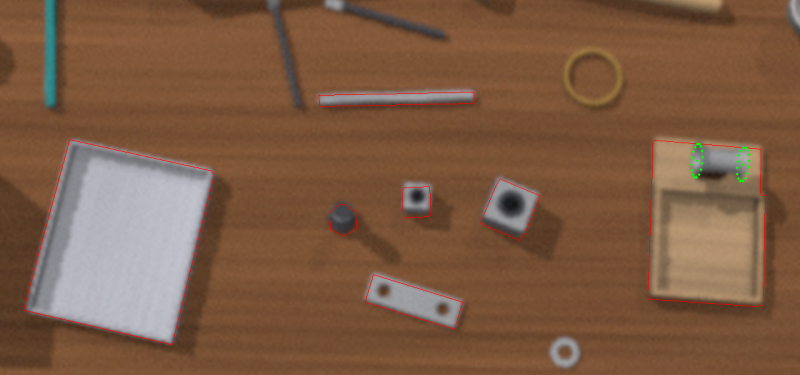

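The fits now lie on the edges in both views. The cameras disagree by about 5 mm in x, so I use the mean. First the strap.

```bash
cat > mv.py <<'E'
import sys,numpy as np
from station import status
from scipy.spatial.transform import Rotation as R
s=status.get_state(); M=R.from_quat(s["tool_rot"]).as_matrix()
h=np.degrees(np.arctan2(M[1,0],M[0,0])); x,y,z,H=[float(v) if v!="-" else None for v in sys.argv[1:5]]
p=s["ee_pos"]; t=np.array([p[i] if v is None else v for i,v in enumerate((x,y,z))])
turn=0 if H is None else (h-H+90)%180-90
print("t",round(s["clock"],2),"pos",p.round(4),"head",round(h,2),"F",s["force"].round(1),"open",round(s["opening"],4),"ff",round(s["finger_force"],1))
print("tilt",M[:,2].round(4),"shift cm",(M.T@(t-p)*100).round(2),"turn",round(turn,1),"dist",np.linalg.norm(t-p).round(3))
E
python3 mv.py 0.4528 0.0141 0.26 74.1
```

```text
t 2.4 pos [ 0.308  -0.6563  0.4046] head 25.14 F [-0.4 -0.4  0.7] open 0.0855 ff 0.0
tilt [-1.e-04  0.e+00 -1.e+00] shift cm [ 41.59 -54.54  14.46] turn -49.0 dist 0.701
```

Emit:
step_arm([
  [0.55,41.6,-54.5,14.5,-49],
  [0.55,41.6,-54.5,14.5,-49],
  [0.55,41.6,-54.5,14.5,-49],
  [0.55,41.6,-54.5,14.5,-49],
  [0.55,41.6,-54.5,14.5,-49],
  [0.55,41.6,-54.5,14.5,-49],
  [0.55,41.6,-54.5,14.5,-49],
  [0.55,41.6,-54.5,14.5,-49],
  [0.55,41.6,-54.5,14.5,-49],
  [0.55,41.6,-54.5,14.5,-49],
  [0.55,41.6,-54.5,14.5,-49],
  [0.55,41.6,-54.5,14.5,-49],
  [0.55,41.6,-54.5,14.5,-49],
  [0.55,41.6,-54.5,14.5,-49],
  [0.55,41.6,-54.5,14.5,-49],
  [0.55,41.6,-54.5,14.5,-49],
  [0.55,41.6,-54.5,14.5,-49],
  [0.55,41.6,-54.5,14.5,-49],
  [0.55,41.6,-54.5,14.5,-49],
  [0.55,41.6,-54.5,14.5,-49],
])

```text
clock: 4.07
ee_pos: [0.4529, 0.0136, 0.2597]
tool_rot: [0.798, 0.603, -0.0, 0.0]
force: [-0.2, -1.1, 0.1]
opening: 0.0468
finger_force: 0.0
```

```bash
python3 mv.py 0.4528 0.0141 0.1745 74.1
python3 - <<'E'
from h import *
save("scene","a1",(220,60,420,240),4)
E
```

```text
t 4.07 pos [0.4529 0.0136 0.2597] head 74.17 F [-0.2 -1.1  0.1] open 0.0468 ff 0.0
tilt [-4.e-04 -5.e-04 -1.e+00] shift cm [ 0.05 -0.02  8.52] turn 0.1 dist 0.085
```

View pics/a1.png

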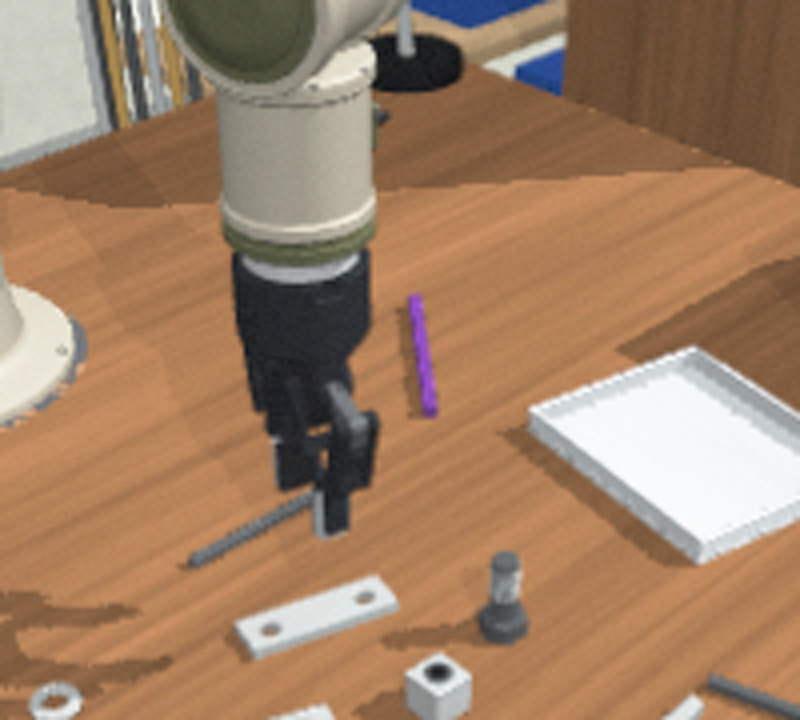

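The gripper hangs over the strap (crop 317,615) with the tray at (690,460), so I descend and close.

Emit:
step_arm([
  [0.55,0,0,4,0],
  [0.55,0,0,7,0],
  [0.55,0,0,8.5,0],
  [0.55,0,0,8.5,0],
  [0.55,0,0,8.5,0],
  [0.0,0,0,8.5,0],
  [0.0,0,0,8.5,0],
  [0.0,0,0,8.5,0],
  [0.0,0,0,8.5,0],
  [0.0,0,0,8.5,0],
  [0.0,0,0,8.5,0],
])

```text
clock: 5.03
ee_pos: [0.4531, 0.0134, 0.1749]
tool_rot: [0.798, 0.603, 0.0, 0.0]
force: [-0.8, -0.5, -3.0]
opening: 0.0279
finger_force: 59.2
```

```bash
python3 - <<'E'
import numpy as np
a=-.1995;R=np.array([[np.cos(a),-np.sin(a)],[np.sin(a),np.cos(a)]])
for n,p in dict(strap=(-.05,0),bolt=(.035,.04),blk=(.035,-.04)).items(): print(n,(R@p+[.5106,.3315]).round(4))
E
python3 mv.py - - 0.1745 -
```

```text
strap [0.4616 0.3414]
bolt [0.5528 0.3638]
blk [0.537  0.2854]
t 5.03 pos [0.4531 0.0134 0.1749] head 74.1 F [-0.8 -0.5 -3. ] open 0.0279 ff 59.2
tilt [ 4.e-04 -1.e-04 -1.e+00] shift cm [-0.   -0.    0.04] turn 0 dist 0.0
```

Emit:
step_arm([
  [0.0,0,0,-3,0],
  [0.0,0,0,-6,0],
  [0.0,0,0,-8,0],
  [0.0,31.8,-8.2,-8,-4.5],
  [0.0,31.8,-8.2,-8,-4.5],
  [0.0,31.8,-8.2,-8,-4.5],
  [0.0,31.8,-8.2,-8,-4.5],
  [0.0,31.8,-8.2,-8,-4.5],
  [0.0,31.8,-8.2,-8,-4.5],
  [0.0,31.8,-8.2,-8,-4.5],
  [0.0,31.8,-8.2,-8,-4.5],
  [0.0,31.8,-8.2,-8,-4.5],
  [0.0,31.8,-8.2,-8,-4.5],
  [0.0,31.8,-8.2,-8,-4.5],
])

```text
clock: 6.2
ee_pos: [0.4606, 0.3416, 0.2543]
tool_rot: [0.773, 0.634, -0.001, 0.0]
force: [-0.2, -0.7, -2.1]
opening: 0.0276
finger_force: 60.1
```

```bash
python3 mv.py 0.4616 0.3414 0.179 78.6
```

```text
t 6.2 pos [0.4606 0.3416 0.2543] head 78.68 F [-0.2 -0.7 -2.1] open 0.0276 ff 60.1
tilt [-8.0e-04 -1.6e-03 -1.0e+00] shift cm [0.02 0.1  7.53] turn 0.1 dist 0.075
```

Emit:
step_arm([
  [0.0,0,0.1,3,0],
  [0.0,0,0.1,6,0],
  [0.0,0,0.1,7.2,0],
  [0.0,0,0.1,7.5,0],
  [0.0,0,0.1,7.5,0],
  [0.0,0,0.1,7.5,0],
])

```text
clock: 6.7
ee_pos: [0.4622, 0.341, 0.18]
tool_rot: [0.774, 0.633, -0.0, 0.0]
force: [0.6, 0.6, -2.0]
opening: 0.0278
finger_force: 60.2
```

Emit:
step_arm([
  [0.5,0,0,0,0],
  [0.5,0,0,0,0],
  [0.5,0,0,0,0],
  [0.5,0,0,0,0],
  [0.5,0,0,-3,0],
  [0.5,0,0,-7,0],
  [0.5,0,0,-11,0],
  [0.5,0,0,-14,0],
  [0.5,0,0,-14,0],
  [0.5,0,0,-14,0],
])

```text
clock: 7.53
ee_pos: [0.4624, 0.3419, 0.3217]
tool_rot: [0.774, 0.633, 0.002, 0.0]
force: [0.7, 0.2, 0.0]
opening: 0.0426
finger_force: 0.0
```

```bash
cat > look.py <<'E'
from fit import *
import sys,pickle
# edge-refit one object: name x y yaw zbase
S["tube_tray"]=[box(.12,.12,0,.022),box(.055,.12,0,.008,.0875)]
def refit(o,p,z=0,cams=("scene","top")):
    G={}; p=np.array(p,float)
    for n in cams:
        I=grab_frame(n); g=cv2.GaussianBlur(cv2.resize(I,None,fx=U,fy=U,interpolation=cv2.INTER_CUBIC).astype(np.float32),(0,0),3)
        G[n]=np.sqrt(sum(cv2.Sobel(g[...,c],cv2.CV_32F,1,0)**2+cv2.Sobel(g[...,c],cv2.CV_32F,0,1)**2 for c in range(3)))
    def score(p,cs_):
        s=0
        for n in cs_:
            cs,_=cv2.findContours(render(n,o,p,z),cv2.RETR_EXTERNAL,cv2.CHAIN_APPROX_NONE); c=np.vstack(cs)[:,0]
            s-=np.minimum(G[n][c[:,1],c[:,0]],60).mean()
        return s
    out=[]
    for cs_ in (cams,)+tuple((n,) for n in cams):
        rs=[minimize(score,p,args=(cs_,),method="Nelder-Mead",options=dict(initial_simplex=p+np.vstack([np.zeros(3),np.diag(st)]),maxiter=120,xatol=1e-4,fatol=1e-3)) for st in((.006,.006,.08),(-.004,.004,-.05))]
        r=min(rs,key=lambda r:r.fun); out.append((r.x.round(4),round(r.fun,1)))
    return out
E
python3 mv.py 0.539 0.092 0.26 70
python3 - <<'E'
from look import *
print(refit("strap_mid",[.4616,.3414,1.372],.004))
save("scene","a2",(330,130,450,220),5)
E
```

```text
t 7.53 pos [0.4624 0.3419 0.3217] head 78.6 F [0.7 0.2 0. ] open 0.0426 ff 0.0
tilt [ 0.0032  0.002  -1.    ] shift cm [-23.    12.43   6.14] turn 8.6 dist 0.269
[(array([0.4589, 0.336 , 1.4097]), np.float64(-61.0)), (array([0.4584, 0.3358, 1.4006]), np.float64(-49.0)), (array([0.4389, 0.3443, 2.0448]), np.float64(-15.7))]
```

View pics/a2.png

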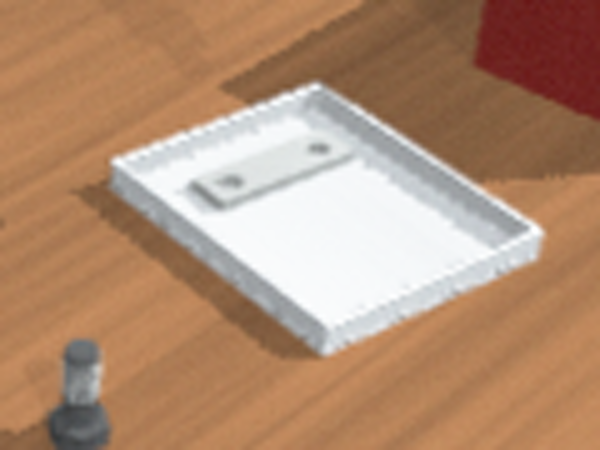

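The strap lies flat in the tray (crop 275,175), clear of the walls. The scene camera reads about 4 mm short in x, so I add about 2.5 mm to the mean estimates. Bolt next.

Emit:
step_arm([
  [0.5,-23,12.6,0,8.6],
  [0.5,-23,12.6,0,8.6],
  [0.5,-23,12.6,0,8.6],
  [0.5,-23,12.6,0,8.6],
  [0.5,-23,12.6,0,8.6],
  [0.5,-23,12.6,0,8.6],
  [0.5,-23,12.6,3,8.6],
  [0.5,-23,12.6,6,8.6],
  [0.5,-23,12.6,6,8.6],
  [0.5,-23,12.6,6,8.6],
  [0.5,-23,12.6,6,8.6],
])

```text
clock: 8.6
ee_pos: [0.5401, 0.0929, 0.2599]
tool_rot: [0.818, 0.575, -0.0, -0.0]
force: [0.8, 1.0, 0.1]
opening: 0.0429
finger_force: 0.0
```

```bash
python3 mv.py 0.541 0.0925 0.193 70
```

```text
t 8.6 pos [0.5401 0.0929 0.2599] head 70.17 F [0.8 1.  0.1] open 0.0429 ff 0.0
tilt [-1.e-03  5.e-04 -1.e+00] shift cm [-0.01  0.11  6.69] turn 0.2 dist 0.067
```

Emit:
step_arm([
  [0.5,0,0.1,3,0],
  [0.5,0,0.1,6,0],
  [0.5,0,0.1,6.7,0],
  [0.5,0,0.1,6.7,0],
  [0.5,0,0.1,6.7,0],
  [0.0,0,0.1,6.7,0],
  [0.0,0,0.1,6.7,0],
  [0.0,0,0.1,6.7,0],
  [0.0,0,0.1,6.7,0],
  [0.0,0,0.1,6.7,0],
  [0.0,0,0.1,6.7,0],
])

```text
clock: 9.52
ee_pos: [0.5416, 0.0914, 0.1943]
tool_rot: [0.819, 0.574, 0.001, 0.0]
force: [-1.6, 0.7, 8.3]
opening: 0.0167
finger_force: 58.2
```

```bash
python3 mv.py 0.555 0.364 0.253 78.6
```

```text
t 9.52 pos [0.5416 0.0914 0.1943] head 70.03 F [-1.6  0.7  8.3] open 0.0167 ff 58.2
tilt [ 2.3e-03  6.0e-04 -1.0e+00] shift cm [26.08 -8.03 -5.85] turn -8.6 dist 0.279
```

Emit:
step_arm([
  [0.0,0,0,-3,0],
  [0.0,0,0,-6,0],
  [0.0,0,0,-6,0],
  [0.0,26,-8,-6,-8.6],
  [0.0,26,-8,-6,-8.6],
  [0.0,26,-8,-6,-8.6],
  [0.0,26,-8,-6,-8.6],
  [0.0,26,-8,-6,-8.6],
  [0.0,26,-8,-6,-8.6],
  [0.0,26,-8,-6,-8.6],
  [0.0,26,-8,-6,-8.6],
  [0.0,26,-8,-6,-8.6],
  [0.0,26,-8,-6,-8.6],
  [0.0,26,-8,-6,-8.6],
])

```text
clock: 10.68
ee_pos: [0.5552, 0.361, 0.2525]
tool_rot: [0.774, 0.633, -0.001, 0.001]
force: [0.5, -1.0, -2.0]
opening: 0.0168
finger_force: 58.9
```

```bash
python3 mv.py 0.555 0.364 0.198 78.6
```

```text
t 10.68 pos [0.5552 0.361  0.2525] head 78.54 F [ 0.5 -1.  -2. ] open 0.0168 ff 58.9
tilt [-1.0e-04 -1.7e-03 -1.0e+00] shift cm [ 0.3  -0.08  5.45] turn -0.1 dist 0.055
```

Emit:
step_arm([
  [0.0,0,0,3,0],
  [0.0,0,0,5,0],
  [0.0,0,0,5.4,0],
  [0.0,0,0,5.4,0],
  [0.0,0,0,5.4,0],
  [0.0,0,0,5.4,0],
])

```text
clock: 11.18
ee_pos: [0.5552, 0.362, 0.1991]
tool_rot: [0.774, 0.633, 0.0, 0.0]
force: [-0.1, 0.6, -2.4]
opening: 0.0166
finger_force: 60.5
```

```bash
python3 mv.py - - 0.198 78.6
```

```text
t 11.18 pos [0.5552 0.362  0.1991] head 78.57 F [-0.1  0.6 -2.4] open 0.0166 ff 60.5
tilt [ 2.e-04 -2.e-04 -1.e+00] shift cm [ 0.   -0.    0.11] turn -0.0 dist 0.001
```

Less than 1 mm from the floor; lower slightly, release slowly, and lift.

Emit:
step_arm([
  [0.0,0,0,0.1,0],
  [0.0,0,0,0.1,0],
  [0.25,0,0,0.1,0],
  [0.25,0,0,0.1,0],
  [0.5,0,0,0.1,0],
  [0.5,0,0,0.1,0],
  [0.5,0,0,0.1,0],
  [0.5,0,0,-4,0],
  [0.5,0,0,-8,0],
  [0.5,0,0,-12,0],
  [0.5,0,0,-12,0],
  [0.5,0,0,-12,0],
])

```text
clock: 12.18
ee_pos: [0.5551, 0.3634, 0.3215]
tool_rot: [0.774, 0.634, 0.002, 0.0]
force: [0.3, -0.4, -1.0]
opening: 0.043
finger_force: 0.0
```

```bash
python3 mv.py 0.562 0.0137 0.26 90
python3 - <<'E'
from look import *
print(refit("bolt_mid",[.555,.362,0.1],.004))
print(refit("small_block_mid",[.56,.0135,0.05],0))
E
```

```text
t 12.18 pos [0.5551 0.3634 0.3215] head 78.62 F [ 0.3 -0.4 -1. ] open 0.043 ff 0.0
tilt [ 0.004   0.0027 -1.    ] shift cm [-34.17   7.55   6.06] turn -11.4 dist 0.355
[(array([0.5486, 0.365 , 0.1935]), np.float64(-80.0)), (array([0.5508, 0.3611, 0.1124]), np.float64(-58.0)), (array([0.5507, 0.3799, 0.1007]), np.float64(-31.0))]
[(array([ 0.5593,  0.0137, -0.0673]), np.float64(-64.2)), (array([0.5595, 0.0139, 0.0286]), np.float64(-60.0)), (array([0.5623, 0.0125, 0.0717]), np.float64(-4.2))]
```

Emit:
step_arm([
  [0.5,-34.2,7.6,0,-12],
  [0.5,-34.2,7.6,0,-12],
  [0.5,-34.2,7.6,0,-12],
  [0.5,-34.2,7.6,0,-12],
  [0.5,-34.2,7.6,0,-12],
  [0.5,-34.2,7.6,0,-12],
  [0.5,-34.2,7.6,0,-12],
  [0.5,-34.2,7.6,3,-12],
  [0.5,-34.2,7.6,6,-12],
  [0.5,-34.2,7.6,6,-12],
  [0.5,-34.2,7.6,6,-12],
  [0.5,-34.2,7.6,6,-12],
  [0.5,-34.2,7.6,6,-12],
])

```text
clock: 13.47
ee_pos: [0.5622, 0.0145, 0.2592]
tool_rot: [0.702, 0.712, 0.001, -0.0]
force: [0.7, 1.0, -0.6]
opening: 0.0424
finger_force: 0.0
```

```bash
python3 mv.py 0.563 0.0137 0.178 91
```

```text
t 13.47 pos [0.5622 0.0145 0.2592] head 90.77 F [ 0.7  1.  -0.6] open 0.0424 ff 0.0
tilt [ 6.0e-04  1.3e-03 -1.0e+00] shift cm [-0.09  0.07  8.12] turn -0.2 dist 0.081
```

Emit:
step_arm([
  [0.5,0,0.1,4,0],
  [0.5,0,0.1,7,0],
  [0.5,0,0.1,7.8,0],
  [0.5,0,0.1,7.8,0],
  [0.5,0,0.1,7.8,0],
  [0.0,0,0.1,7.8,0],
  [0.0,0,0.1,7.8,0],
  [0.0,0,0.1,7.8,0],
  [0.0,0,0.1,7.8,0],
  [0.0,0,0.1,7.8,0],
])

```text
clock: 14.3
ee_pos: [0.5633, 0.0131, 0.1826]
tool_rot: [0.703, 0.711, 0.001, 0.001]
force: [-1.8, 1.5, 8.3]
opening: 0.0267
finger_force: 59.8
```

```bash
python3 mv.py 0.539 0.2855 0.261 78.6
```

```text
t 14.3 pos [0.5633 0.0131 0.1826] head 90.65 F [-1.8  1.5  8.3] open 0.0267 ff 59.8
tilt [ 2.7e-03  7.0e-04 -1.0e+00] shift cm [27.27 -2.1  -7.83] turn 12.0 dist 0.284
```

Emit:
step_arm([
  [0.0,0,0,-3,0],
  [0.0,0,0,-6,0],
  [0.0,0,0,-8,0],
  [0.0,27.3,-2.1,-8,12],
  [0.0,27.3,-2.1,-8,12],
  [0.0,27.3,-2.1,-8,12],
  [0.0,27.3,-2.1,-8,12],
  [0.0,27.3,-2.1,-8,12],
  [0.0,27.3,-2.1,-8,12],
  [0.0,27.3,-2.1,-8,12],
  [0.0,27.3,-2.1,-8,12],
  [0.0,27.3,-2.1,-8,12],
  [0.0,27.3,-2.1,-8,12],
  [0.0,27.3,-2.1,-8,12],
])

```text
clock: 15.47
ee_pos: [0.5393, 0.2837, 0.261]
tool_rot: [0.774, 0.633, -0.0, 0.001]
force: [0.6, -1.1, -1.8]
opening: 0.0267
finger_force: 60.0
```

```bash
python3 mv.py 0.539 0.2855 0.1868 78.6
```

```text
t 15.47 pos [0.5393 0.2837 0.261 ] head 78.53 F [ 0.6 -1.1 -1.8] open 0.0267 ff 60.0
tilt [ 2.0e-04 -1.2e-03 -1.0e+00] shift cm [ 0.18 -0.06  7.42] turn -0.1 dist 0.074
```

Emit:
step_arm([
  [0.0,0,0,4,0],
  [0.0,0,0,6.5,0],
  [0.0,0,0,7.4,0],
  [0.0,0,0,7.4,0],
  [0.0,0,0,7.4,0],
  [0.0,0,0,7.4,0],
])

```text
clock: 15.97
ee_pos: [0.5393, 0.2846, 0.1871]
tool_rot: [0.774, 0.633, 0.0, 0.0]
force: [0.8, 0.5, -1.4]
opening: 0.0265
finger_force: 61.9
```

Emit:
step_arm([
  [0.0,0,0,0.1,0],
  [0.0,0,0,0.1,0],
  [0.5,0,0,0.1,0],
  [0.5,0,0,0.1,0],
  [0.5,0,0,0.1,0],
  [0.5,0,0,0.1,0],
  [0.6,0,0,-4,0],
  [0.7,0,0,-8,0],
  [0.7,0,0,-12,0],
  [0.7,0,0,-12,0],
  [0.7,0,0,-12,0],
])

```text
clock: 16.88
ee_pos: [0.5393, 0.2857, 0.3093]
tool_rot: [0.774, 0.633, 0.002, 0.0]
force: [-0.4, 0.1, -0.5]
opening: 0.0598
finger_force: 0.0
```

```bash
python3 mv.py 0.555 -0.0865 0.31 67.8
python3 - <<'E'
from look import *
print(refit("small_block_mid",[.537,.2855,-.2],.004,("scene",)))
print(refit("big_block_mid",[.5526,-.087,-.388],0))
E
```

```text
t 16.88 pos [0.5393 0.2857 0.3093] head 78.62 F [-0.4  0.1 -0.5] open 0.0598 ff 0.0
tilt [ 0.0041  0.0021 -1.    ] shift cm [-36.18   8.89  -0.15] turn 10.8 dist 0.373
[(array([ 0.5361,  0.2817, -0.231 ]), np.float64(-56.7)), (array([ 0.5361,  0.2817, -0.231 ]), np.float64(-56.7))]
[(array([ 0.5498, -0.0853, -0.3619]), np.float64(-61.9)), (array([ 0.5508, -0.0859, -0.3715]), np.float64(-59.5)), (array([ 0.5592, -0.0854, -0.4658]), np.float64(-2.9))]
```

Emit:
step_arm([
  [0.75,-36.1,8.9,0,10],
  [0.75,-36.1,8.9,0,10],
  [0.75,-36.1,8.9,0,10],
  [0.75,-36.1,8.9,0,10],
  [0.75,-36.1,8.9,0,10],
  [0.75,-36.1,8.9,0,10],
  [0.75,-36.1,8.9,0,10],
  [0.75,-36.1,8.9,0,10],
  [0.75,-36.1,8.9,4,10],
  [0.75,-36.1,8.9,5,10],
  [0.75,-36.1,8.9,5,10],
  [0.75,-36.1,8.9,5,10],
  [0.75,-36.1,8.9,5,10],
])

```text
clock: 18.12
ee_pos: [0.5552, -0.0842, 0.2568]
tool_rot: [0.825, 0.565, 0.0, -0.001]
force: [0.2, 0.4, 1.6]
opening: 0.0637
finger_force: 0.0
```

```bash
python3 mv.py 0.5545 -0.0855 0.182 68.5
python3 - <<'E'
from h import *
save("scene","a3",(240,130,440,280),4)
E
```

```text
t 18.12 pos [ 0.5552 -0.0842  0.2568] head 68.77 F [0.2 0.4 1.6] open 0.0637 ff 0.0
tilt [-4.0e-04  1.4e-03 -1.0e+00] shift cm [-0.16 -0.01  7.48] turn 0.3 dist 0.075
```

View pics/a3.png

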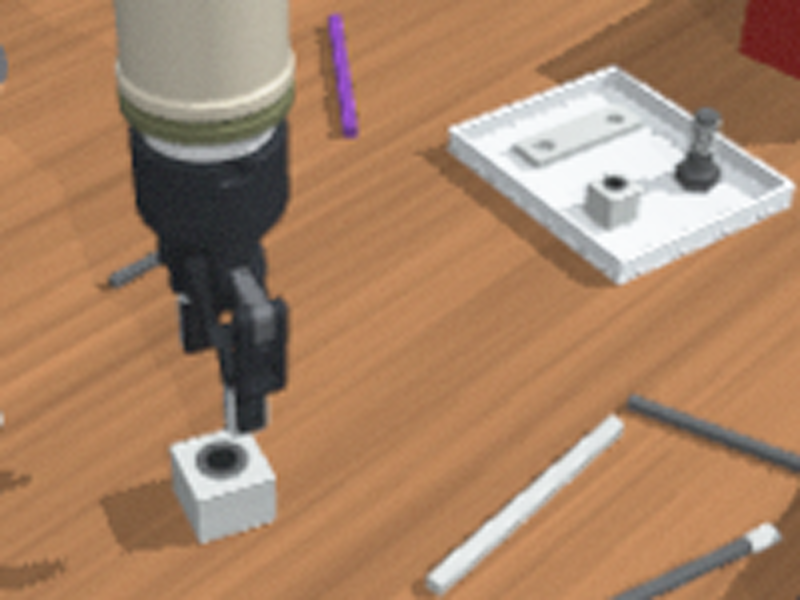

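All three clamping parts stand right in the tray: strap (575,138), bolt (700,150), small block (612,202). The gripper is over the big block (225,485).

Emit:
step_arm([
  [0.75,0,0,4,0],
  [0.75,0,0,6,0],
  [0.75,0,0,7.1,0],
  [0.75,0,0,7.1,0],
  [0.75,0,0,7.1,0],
  [0.0,0,0,7.1,0],
  [0.0,0,0,7.1,0],
  [0.0,0,0,7.1,0],
  [0.0,0,0,7.1,0],
  [0.0,0,0,7.1,0],
  [0.0,0,0,7.1,0],
])

```text
clock: 19.08
ee_pos: [0.5551, -0.0856, 0.1873]
tool_rot: [0.826, 0.564, 0.001, 0.0]
force: [-2.2, 2.9, 4.9]
opening: 0.0442
finger_force: 61.8
```

```bash
python3 mv.py 0.512 -0.302 0.29 86.9
```

```text
t 19.08 pos [ 0.5551 -0.0856  0.1873] head 68.65 F [-2.2  2.9  4.9] open 0.0442 ff 61.8
tilt [ 1.9e-03  3.0e-04 -1.0e+00] shift cm [-21.72   3.88 -10.28] turn -18.2 dist 0.243
```

Emit:
step_arm([
  [0.0,0,0,-3,0],
  [0.0,0,0,-6,0],
  [0.0,0,0,-9,0],
  [0.0,0,0,-10,0],
  [0.0,-21.7,3.9,-10,-18],
  [0.0,-21.7,3.9,-10,-18],
  [0.0,-21.7,3.9,-10,-18],
  [0.0,-21.7,3.9,-10,-18],
  [0.0,-21.7,3.9,-10,-18],
  [0.0,-21.7,3.9,-10,-18],
  [0.0,-21.7,3.9,-10,-18],
  [0.0,-21.7,3.9,-10,-18],
  [0.0,-21.7,3.9,-10,-18],
  [0.0,-21.7,3.9,-10,-18],
])

```text
clock: 20.25
ee_pos: [0.5126, -0.3009, 0.2857]
tool_rot: [0.727, 0.687, 0.0, -0.0]
force: [-0.1, -0.1, -4.5]
opening: 0.0449
finger_force: 65.5
```

```bash
python3 mv.py 0.512 -0.302 0.1925 86.9
```

```text
t 20.25 pos [ 0.5126 -0.3009  0.2857] head 86.76 F [-0.1 -0.1 -4.5] open 0.0449 ff 65.5
tilt [ 2.e-04  5.e-04 -1.e+00] shift cm [-0.11 -0.06  9.32] turn -0.1 dist 0.093
```

Emit:
step_arm([
  [0.0,0,0,4,0],
  [0.0,0,0,7.5,0],
  [0.0,0,0,9.0,0],
  [0.0,0,0,9.3,0],
  [0.0,0,0,9.3,0],
  [0.0,0,0,9.3,0],
  [0.0,0,0,9.3,0],
])

```text
clock: 20.83
ee_pos: [0.513, -0.3014, 0.193]
tool_rot: [0.727, 0.687, 0.0, 0.0]
force: [-0.3, 0.7, -4.6]
opening: 0.0449
finger_force: 68.1
```

Emit:
step_arm([
  [0.0,0,0,0.05,0],
  [0.0,0,0,0.05,0],
  [0.66,0,0,0.05,0],
  [0.66,0,0,0.05,0],
  [0.66,0,0,0.05,0],
  [0.66,0,0,0.05,0],
  [0.66,0,0,-4,0],
  [0.66,0,0,-8,0],
  [0.66,0,0,-12,0],
  [0.4,0,0,-12,0],
  [0.4,0,0,-12,0],
])

```text
clock: 21.75
ee_pos: [0.5127, -0.3026, 0.3152]
tool_rot: [0.728, 0.686, 0.001, 0.002]
force: [-0.5, -0.2, -0.6]
opening: 0.0347
finger_force: 0.0
```

```bash
python3 mv.py 0.678 0.08 0.30 92.5
python3 - <<'E'
from look import *
print(refit("big_block_mid",[.510,-.304,-.05],.005,("scene","top")))
print(refit("bar_mid",[.676,.036,1.615],0))
print(refit("tube_tray",[.518,-.303,-.054],0))
E
```

```text
t 21.75 pos [ 0.5127 -0.3026  0.3152] head 86.6 F [-0.5 -0.2 -0.6] open 0.0347 ff 0.0
tilt [ 0.0039 -0.0025 -1.    ] shift cm [39.18 14.22  1.48] turn -5.9 dist 0.417
[(array([ 0.5105, -0.3039, -0.0772]), np.float64(-96.5)), (array([ 0.5096, -0.3039, -0.0783]), np.float64(-57.3)), (array([ 0.5136, -0.3034, -0.0692]), np.float64(-48.3))]
[(array([0.676 , 0.0362, 1.614 ]), np.float64(-109.9)), (array([0.6721, 0.0399, 1.6345]), np.float64(-60.0)), (array([0.6786, 0.0365, 1.6251]), np.float64(-60.0))]
[(array([ 0.5182, -0.303 , -0.0545]), np.float64(-98.9)), (array([ 0.5169, -0.302 , -0.058 ]), np.float64(-59.8)), (array([ 0.5218, -0.305 , -0.0461]), np.float64(-51.6))]
```

The block sits in the wooden tray, fits consistent. Now the bar: grip it 45 mm from centre at its +y end.

Emit:
step_arm([
  [0.4,0,0,-1,0],
  [0.4,39.4,14,-1,-6.2],
  [0.4,39.4,14,-1,-6.2],
  [0.4,39.4,14,-1,-6.2],
  [0.4,39.4,14,-1,-6.2],
  [0.4,39.4,14,-1,-6.2],
  [0.4,39.4,14,-1,-6.2],
  [0.4,39.4,14,-1,-6.2],
  [0.4,39.4,14,-1,-6.2],
  [0.4,39.4,14,-1,-6.2],
  [0.4,39.4,14,3,-6.2],
  [0.4,39.4,14,6,-6.2],
  [0.4,39.4,14,6,-6.2],
  [0.4,39.4,14,6,-6.2],
  [0.4,39.4,14,6,-6.2],
])

```text
clock: 23.3
ee_pos: [0.6753, 0.0823, 0.2532]
tool_rot: [0.689, 0.724, -0.0, -0.0]
force: [0.2, -1.0, 2.2]
opening: 0.0337
finger_force: 0.0
```

```bash
python3 mv.py 0.676 0.082 0.1738 92.8
python3 - <<'E'
from h import *
save("scene","a4",(300,150,460,290),4.2)
E
```

```text
t 23.3 pos [0.6753 0.0823 0.2532] head 92.83 F [ 0.2 -1.   2.2] open 0.0337 ff 0.0
tilt [-5.e-04 -4.e-04 -1.e+00] shift cm [-0.03  0.08  7.94] turn 0.0 dist 0.079
```

View pics/a4.png

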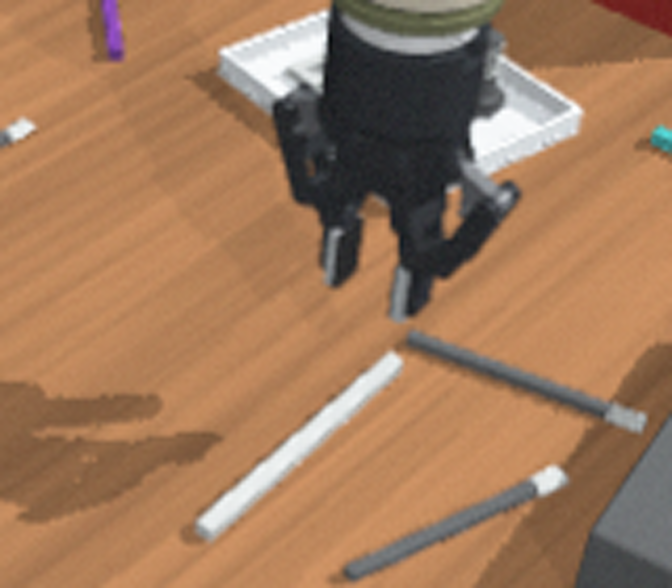

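The gripper straddles the bar's upper end (crop 395,365); the chisel end at (410,340) lies beyond it, clear of the fingers.

Emit:
step_arm([
  [0.4,0,0.1,4,0],
  [0.4,0,0.1,7,0],
  [0.4,0,0.1,7.9,0],
  [0.4,0,0.1,7.9,0],
  [0.4,0,0.1,7.9,0],
  [0.0,0,0.1,7.9,0],
  [0.0,0,0.1,7.9,0],
  [0.0,0,0.1,7.9,0],
  [0.0,0,0.1,7.9,0],
  [0.0,0,0.1,7.9,0],
])

```text
clock: 24.18
ee_pos: [0.6766, 0.0825, 0.1754]
tool_rot: [0.69, 0.724, 0.0, 0.001]
force: [-1.4, -2.0, 8.0]
opening: 0.0079
finger_force: 59.6
```

```bash
python3 mv.py 0.676 0.082 0.1738 92.8
```

```text
t 24.18 pos [0.6766 0.0825 0.1754] head 92.79 F [-1.4 -2.   8. ] open 0.0079 ff 59.6
tilt [ 1.8e-03 -4.0e-04 -1.0e+00] shift cm [-0.05 -0.07  0.16] turn -0.0 dist 0.002
```

```bash
python3 mv.py 0.6148 -0.1364 0.26 86.9
```

```text
t 24.18 pos [0.6766 0.0825 0.1754] head 92.79 F [-1.4 -2.   8. ] open 0.0079 ff 59.6
tilt [ 1.8e-03 -4.0e-04 -1.0e+00] shift cm [-21.57  -7.22  -8.46] turn 5.9 dist 0.243
```

Emit:
step_arm([
  [0.0,0,0,-2,0],
  [0.0,0,0,-5,0],
  [0.0,0,0,-8.5,0],
  [0.0,0,0,-8.5,0],
  [0.0,-10,-3,-8.5,5.9],
  [0.0,-21.6,-7.2,-8.5,5.9],
  [0.0,-21.6,-7.2,-8.5,5.9],
  [0.0,-21.6,-7.2,-8.5,5.9],
  [0.0,-21.6,-7.2,-8.5,5.9],
  [0.0,-21.6,-7.2,-8.5,5.9],
  [0.0,-21.6,-7.2,-8.5,5.9],
  [0.0,-21.6,-7.2,-8.5,5.9],
  [0.0,-21.6,-7.2,-8.5,5.9],
  [0.0,-21.6,-7.2,-8.5,5.9],
])

```text
clock: 25.35
ee_pos: [0.6154, -0.1349, 0.2591]
tool_rot: [0.725, 0.689, 0.001, 0.0]
force: [-0.0, -0.2, -1.5]
opening: 0.008
finger_force: 58.8
```

```bash
python3 mv.py 0.6148 -0.1364 0.22 86.9
```

```text
t 25.35 pos [ 0.6154 -0.1349  0.2591] head 87.05 F [-0.  -0.2 -1.5] open 0.008 ff 58.8
tilt [ 1.1e-03  9.0e-04 -1.0e+00] shift cm [-0.16 -0.06  3.91] turn 0.2 dist 0.039
```

Emit:
step_arm([
  [0.0,0,0,2,0.2],
  [0.0,0,0,3.9,0.2],
  [0.0,0,0,3.9,0.2],
  [0.0,0,0,3.9,0.2],
  [0.0,0,0,3.9,0.2],
  [0.0,0,0,3.9,0.2],
])

```text
clock: 25.85
ee_pos: [0.6155, -0.1358, 0.2207]
tool_rot: [0.727, 0.687, 0.001, 0.0]
force: [-0.7, 0.4, -1.1]
opening: 0.0078
finger_force: 58.8
```

```bash
python3 mv.py 0.6148 -0.1364 0.22 86.9
python3 - <<'E'
from h import *
c=np.array([.6055,-.3061,.05])+np.array([-.0023,-.0015,0]);u=np.array([.0545,.9985,0])
ims=[]
for n,w,k in(("scene",(190,200,320,330),4),("top",(390,130,490,230),5)):
    im=grab_frame(n)[:,:,::-1].copy(); a,b,d,e=w
    I=cv2.resize(im[b:e,a:d],None,fx=k,fy=k,interpolation=cv2.INTER_CUBIC)
    I=cv2.resize(I,(400,int(I.shape[0]*400/I.shape[1]))); f=400/(d-a)
    for s in(-.025,.025,.040,.1):
        q=(topx(n,[c+s*u])[0]-[a,b]+.5)*f; cv2.circle(I,(int(q[0]),int(q[1])),2,(0,0,255),-1)
    ims.append(I)
cv2.imwrite("pics/a5.png",np.hstack(ims))
E
```

```text
t 25.85 pos [ 0.6155 -0.1358  0.2207] head 86.79 F [-0.7  0.4 -1.1] open 0.0078 ff 58.8
tilt [ 1.4e-03  1.0e-04 -1.0e+00] shift cm [-0.06 -0.07  0.07] turn -0.1 dist 0.001
```

View pics/a5.png

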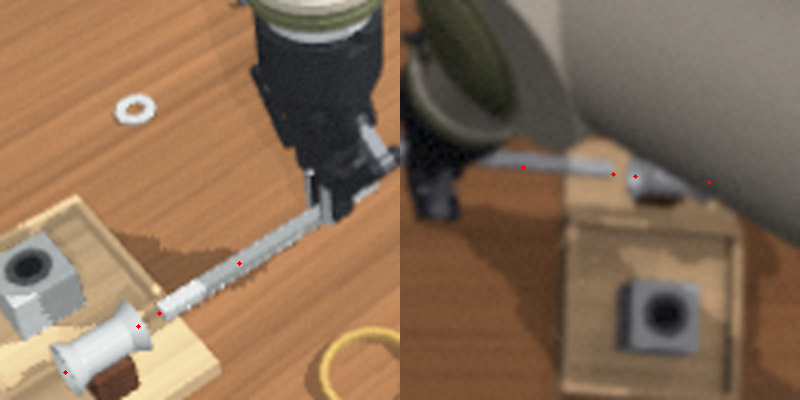

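The bar tip (left crop 162,309) points at the tube's flare (137,325); the block sits dimple up at (40,285). The right crop suggests an offset of 1–2 px, so I measure bar and tube laterally in the same pictures.

```bash
cat > rel.py <<'E'
from look import *
c=np.array([.6054,-.3060,.05]);u=np.array([.0545,.9985,0]);v=np.array([.9985,-.0545,0]);w=np.array([0,0,1.])
def hull(pts): return pts
def bar(s0,s1): return [np.array([c+s*u+a*v+b*w for s in(s0,s1) for a in(-.005,.005) for b in(-.005,.005)])]
def cylp(r,s0,s1): return np.array([c+s*u+r*np.cos(t)*v+r*np.sin(t)*w for t in np.arange(24)*np.pi/12 for s in(s0,s1)])
tube=[cylp(.0125,-.017,.017),cylp(.018,.021,.025),cylp(.018,-.025,-.021)]
for n in("scene","top"):
    I=grab_frame(n); g=cv2.GaussianBlur(cv2.resize(I,None,fx=U,fy=U,interpolation=cv2.INTER_CUBIC).astype(np.float32),(0,0),3)
    G=np.sqrt(sum(cv2.Sobel(g[...,k],cv2.CV_32F,1,0)**2+cv2.Sobel(g[...,k],cv2.CV_32F,0,1)**2 for k in range(3)))
    for nm,parts in(("bar",bar(.04,.11)),("tube",tube)):
        def sc(p):
            m=np.zeros((400*U,640*U),np.uint8)
            for P in parts:
                cv2.fillConvexPoly(m,cv2.convexHull(((topx(n,P+p[0]*v+p[1]*u)+.5)*U).astype(np.float32)).round().astype(np.int32),1)
            cs,_=cv2.findContours(m,cv2.RETR_EXTERNAL,cv2.CHAIN_APPROX_NONE); k=np.vstack(cs)[:,0]
            return -np.minimum(G[k[:,1],k[:,0]],60).mean()
        L=sorted((sc((a,b)),round(a*1000,1),round(b*1000,1)) for a in np.arange(-.009,.009,.001) for b in np.arange(-.008,.009,.002))
        print(n,nm,[(round(float(q[0]),1),float(q[1]),float(q[2])) for q in L[:4]])
    print("px/10mm v,u,z",[((topx(n,[c+.01*d])-topx(n,[c]))[0]).round(1) for d in(v,u,w)])
E
python3 rel.py
```

```text
scene bar [(-57.9, -3.0, 0.0), (-57.9, -2.0, 0.0), (-57.8, -2.0, 2.0), (-57.7, -3.0, 2.0)]
scene tube [(-56.4, -3.0, -2.0), (-56.0, -4.0, -2.0), (-55.1, -2.0, -2.0), (-54.4, -5.0, -2.0)]
px/10mm v,u,z [array([2.8, 3.5]), array([ 4.7, -3. ]), array([-0.8, -3.3])]
top bar [(-51.8, 4.0, 8.0), (-51.7, 3.0, 8.0), (-51.2, 3.0, 6.0), (-50.9, 4.0, 6.0)]
top tube [(-36.2, -7.0, -2.0), (-36.0, -6.0, -2.0), (-35.9, -7.0, 0.0), (-35.7, -7.0, 8.0)]
px/10mm v,u,z [array([ 0.1, -3.7]), array([-3.7, -0.3]), array([ 1.3, -0.8])]
```

Emit:
step_arm([
  [0.0,0,-0.12,0.1,0],
  [0.0,-0.5,-0.12,0.1,0],
  [0.0,-1,-0.12,0.1,0],
  [0.0,-1.5,-0.12,0.1,0],
  [0.0,-2,-0.12,0.1,0],
  [0.0,-2.5,-0.12,0.1,0],
  [0.0,-3,-0.12,0.1,0],
  [0.0,-3.5,-0.12,0.1,0],
  [0.0,-3.5,-0.12,0.1,0],
  [0.0,-3.5,-0.12,0.1,0],
])

```text
clock: 26.88
ee_pos: [0.6117, -0.1718, 0.2186]
tool_rot: [0.727, 0.686, -0.0, -0.0]
force: [0.3, -0.3, -0.9]
opening: 0.008
finger_force: 58.8
```

```bash
python3 mv.py - - - 86.9
```

```text
t 26.88 pos [ 0.6117 -0.1718  0.2186] head 86.7 F [ 0.3 -0.3 -0.9] open 0.008 ff 58.8
tilt [-1.e-04  0.e+00 -1.e+00] shift cm [0. 0. 0.] turn -0.2 dist 0.0
```

No contact; continuing.

Emit:
step_arm([
  [0.0,-0.6,0,0,0],
  [0.0,-1.2,0,0,0],
  [0.0,-1.8,0,0,0],
  [0.0,-2.4,0,0,0],
  [0.0,-3,0,0,0],
  [0.0,-3.6,0,0,0],
  [0.0,-3.6,0,0,0],
])

```text
clock: 27.47
ee_pos: [0.6094, -0.2092, 0.2185]
tool_rot: [0.728, 0.686, -0.001, 0.0]
force: [0.1, -0.1, -1.5]
opening: 0.0081
finger_force: 58.8
```

```bash
python3 mv.py - - - 86.9
```

```text
t 27.47 pos [ 0.6094 -0.2092  0.2185] head 86.63 F [ 0.1 -0.1 -1.5] open 0.0081 ff 58.8
tilt [-5.e-04 -1.e-03 -1.e+00] shift cm [0. 0. 0.] turn -0.3 dist 0.0
```

Emit:
step_arm([
  [0.0,-0.6,0,0,0],
  [0.0,-1.2,0,0,0],
  [0.0,-1.8,0,0,0],
  [0.0,-2.4,0,0,0],
  [0.0,-3,0,0,0],
  [0.0,-3.6,0,0,0],
  [0.0,-4.2,0,0,0],
  [0.0,-4.2,0,0,0],
  [0.0,-4.2,0,0,0],
])

```text
clock: 28.22
ee_pos: [0.6072, -0.2497, 0.2186]
tool_rot: [0.727, 0.686, -0.0, -0.0]
force: [-0.4, -0.2, -1.2]
opening: 0.0076
finger_force: 58.8
```

```bash
python3 mv.py - - - 86.9
python3 - <<'E'
from h import *
save("scene","a6",(150,220,310,340),5)
E
```

```text
t 28.22 pos [ 0.6072 -0.2497  0.2186] head 86.7 F [-0.4 -0.2 -1.2] open 0.0076 ff 58.8
tilt [-1.e-04  0.e+00 -1.e+00] shift cm [0. 0. 0.] turn -0.2 dist 0.0
```

View pics/a6.png

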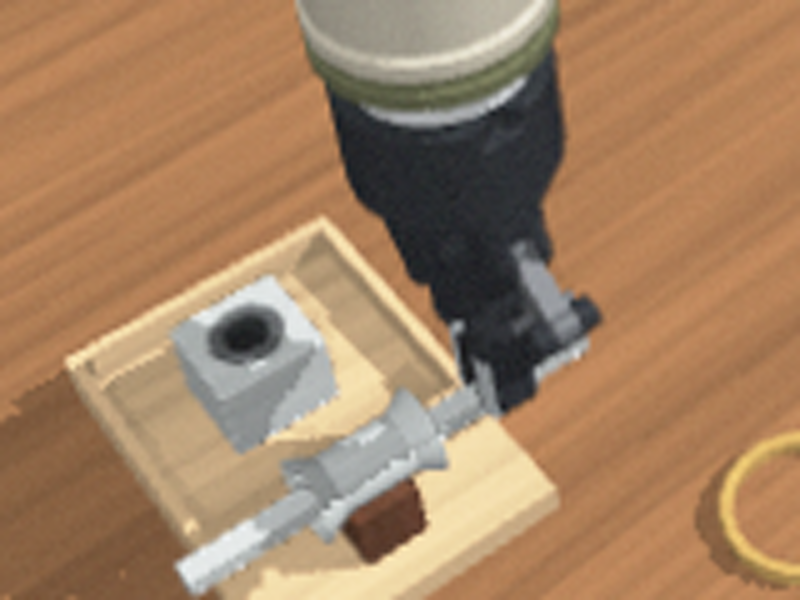

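The bar is through: the far end shows at (185,575), and the near end runs past the gripper at (585,345). Lower a little, release, lift away.

Emit:
step_arm([
  [0.0,0,0,0.1,0],
  [0.0,0,0,0.2,0],
  [0.0,0,0,0.2,0],
  [0.15,0,0,0.2,0],
  [0.3,0,0,0.2,0],
  [0.3,0,0,0.2,0],
  [0.3,0,0,0.2,0],
  [0.3,0,0,0.2,0],
  [0.3,0,0,-2,0],
  [0.3,0,0,-5,0],
  [0.3,0,0,-9,0],
  [0.3,0,0,-13,0],
  [0.3,10,0,-16,0],
  [0.3,20,0,-18,0],
  [0.3,20,0,-18,0],
  [0.3,20,0,-18,0],
  [0.3,20,0,-18,0],
  [0.3,20,0,-18,0],
  [0.3,20,0,-18,0],
])

```text
clock: 29.85
ee_pos: [0.6187, -0.0463, 0.3998]
tool_rot: [0.725, 0.689, 0.001, 0.0]
force: [0.8, -1.2, -0.4]
opening: 0.0254
finger_force: 0.0
```

```bash
python3 mv.py - - - 86.9
python3 - <<'E'
from h import *
save("scene","a7",(150,120,450,345),2.6)
E
```

```text
t 29.85 pos [ 0.6187 -0.0463  0.3998] head 87.04 F [ 0.8 -1.2 -0.4] open 0.0254 ff 0.0
tilt [ 1.9e-03  5.0e-04 -1.0e+00] shift cm [0. 0. 0.] turn 0.1 dist 0.0
```

View pics/a7.png

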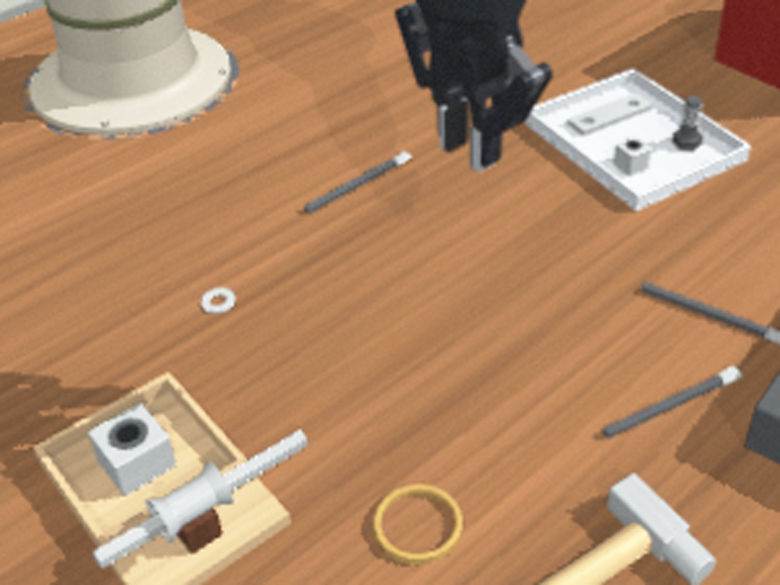

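The bar rests in the tube, showing well over 2 cm at each end (100,555 and 300,440). The big block is dimple up in the wooden tray at (130,445), and the plain tray holds the strap, bolt and small block. The arm is clear.

```bash
python3 -c "
from station import workorder
print(workorder.job_done())"
```

```text
the job is handed in; nothing more can be done
None
```

Both kits are made up in the order asked and the job is handed in at about 30 s; the last picture showed every part in place, and no verdict came back.

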